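# Do up the open latch of the instrument case

### The job

One of the two draw latches on top of the upright instrument case on the lab bench is still undone, its wire loop thrown back. Swing the loop over to the keeper so that its bar drops behind the hooked tooth, then press the lever down flat, past centre, so that the latch holds itself shut.

Things in the scene. Friction and masses are not known exactly. Their poses are not given: they have to be found in the camera images.
- latch: Steel base of the open latch, on top of a grey case (380 long, 180 thick, 140 high) with a low handle; the same latch 210 mm along it is already shut. Origin on the case top under the lever pivot. x: level, from lever to keeper, away from the robot; y: along the pivot; z up. Here, in mm: pivot x 0 z 13; keeper strip x 30 to 76, z 0 to 4, 62 wide; tooth 28 wide, lip at x 46, top at z 17.
- latch_lever (a joint): Lever, steel plate 55 mm long, 28 wide, 5 thick. Value t: 0 flat (shut), 1.57 upright, more leans to the keeper; max 2.3, starts 1.75 to 2.05, stays where left. Tip at x -55 cos t, z 13 + 55 sin t (mm, latch). The loop hinges on it at x -25 cos(t-0.3), z 13 + 25 sin(t-0.3). Friction: 1 N at the tip, about 4 N when the loop is hooked; hooked and below about 0.3 it snaps to 0.
- loop_bar (a point): Centre of the round cross bar (8 mm thick, 54 long, along y) ending the wire loop. 5 mm wires at y +-23 mm join it to the loop's hinge on the lever, 66 mm away. Swings freely (under 1 N). Starts leaning back 10 to 35 deg past upright on a stop, over the lever; pushed forward past upright it falls to the strip (bar centre at z 8) 5 mm or more beyond the tooth's lip, if the lever is still up.
- keeper_seat (a point): Seat of the bar's centre, hooked but not yet drawn tight: x 46, z 8 mm in latch, axes as latch. The 5 mm thick tooth leans 25 deg to +x over the seat. Tooth is sprung: gives up to 9 mm towards -x, 6 N/mm. With the lever flat the bar sits about 4 mm from here towards -x. The case handle's top is 16 mm above the case top.

How it is judged (in metres and radians):
At the end, for the whole second after the job is handed in: The lever lies flat (within 0.15 rad) and stays so by itself, and the loop's bar sits low behind the keeper's tooth: no more than 6 mm above its seat and between 12 mm short of it and 2 mm beyond it (value of joint latch_lever below 0.15 rad and z of loop_bar in the frame of keeper_seat below 0.006 m and x of loop_bar in the frame of keeper_seat between -0.012 and 0.002 m); the robot touches nothing.
It also fails if it takes over 40 s, if anything falls off the work surface, if the arm or the gripper's body presses on something with over 40 N, if the wrist force passes 120 N, or if a joint passes its speed limit or range.

### The arm

A 6-joint arm with a two-finger parallel gripper is mounted at the origin on the work surface. World frame = base frame: x ahead of the robot, y to its left, z up, the work surface at z = 0. Lengths are in m, angles in degrees, forces in N, time in s.
With the tool pointing down it reaches from about 0.4 to 0.825 m from the base axis. Payload 7 kg.
Tool frame: the origin (TCP) lies at the very end of the fingers, on their centre line; the grasp point (between the pads) lies 19 mm behind it; z points along the fingers, y is the line along which they close (so a half turn about z gives the same grasp; the last joint's range is limited). The gripper opens to 88 mm and grips with 3 to 60 N. Pads are 19 mm wide; open, the fingers measure 130 mm over their backs; the gripper's body (78 mm by 193 mm) begins 47 mm behind the grasp point.
Start: joints at [-49.498, 20.546, 0.682, 0, -70.136, -16.507], TCP at [0.274, -0.617, 0.227] pointing down, gripper open.
Joint ranges: [-176.03, 176.03], [-82.01, 121.73], [-58.28, 71.71], [-173.87, 95.51], [-174.79, -0.11], [-173.66, 173.66]. Speed limits (degrees/s): [136.94, 136.94, 172.46, 180, 180, 180].

### API

Orientations are given as [roll, pitch, yaw] about the fixed x, y, z axes, in that order (R = Rz(yaw) Ry(pitch) Rx(roll)).
In Python, from plant import ctrl, viewer gives the robot as it stands.
- The arm moves only by the tool servo_tool, never from a script. Its argument "rows" is a list of rows, each a list of 6 numbers: the shift along the world's x, y, z in mm, then the turn, a rotation vector about the world's x, y, z in degrees. A call has 1 to 5 rows; each row shifts and turns the commanded pose from where the row before left it; what a row does not reach is not made up. A row lasts 1/12 s, in which the tool goes at most 41.7 mm and 7.16 degrees, less where a joint would pass 70% of its speed; a pose out of reach is approached as far as the arm can. A call is refused whole if a number of a shift passes 41.7 or a number of a turn 7.16, either way. A call with a gripper value outside its range is refused whole. "fingers" is the finger opening in mm, from 0 to 87.6, set as the call begins (left out, the last holds). The fingers move at their own pace and stop on an object; the grip force is fixed at half the most. Time passes only in rows, so rows that do not move let the fingers close. It gives the time, the measured TCP pose, the force and the opening at its end, in the units of the state.
- ctrl.get_obs(): the state, without advancing time (a new reading comes with each control period).
- viewer.snapshot(name): name is "scene" or "top" or "wrist"; returns (picture, depth): 480x640x3 uint8, red, green, blue; 480x640 float32, m along the optical axis (not along the pixel's ray), 0 where there is no reading.
- viewer.calibration(name): a dict with "fx", "fy", "cx", "cy" (pixels), "k1" (the pictures are not rectified: a ray, as slopes to the right and down, at radius r is drawn at 1 + k1 r^2 times it, then the intrinsics apply), "origin" and "rotation" of the camera in the world. Camera axes: x right, y up, looking along -z (the intrinsics and any distortion apply to the point x, -y, -z); pixel columns grow to the right and rows downward; lengths in m; the calibration is good to about 2 mm. A picture is of the moment at which its call begins: read the wrist's pose just before it. calibration takes no time and is no camera call; for the wrist camera it gives the pose at the moment of the call.
- ctrl.close_job(): hands the job in, once; it reports no verdict.
The state is a dict: "clock": time; "joint_pos": joint angles; "qvel": joint speeds; "tau": joint torques, N m; "tool_pos": TCP position; "orientation": TCP orientation; "force": force on the tool from outside, world axes, zero at the start; "moment": the same for the moment, N m; "opening": finger opening in m.
Only numpy, scipy, OpenCV 4.12 (cv2) and the standard library are available. Lean on these libraries where they do the work, as an engineer would, in place of code of your own. Each camera call takes 0.05 s, during which the arm holds its last target. There are 200 camera calls.

## Working session

There is one attempt and no reset: what is moved stays moved. The work goes in short steps, Python scripts to look and compute and a tool call to move; the robot and the scene stay as the last step left them, time stands still between calls to the robot, and variables do not carry over. Pictures are saved under pics/ and viewed, on a budget of 10 in all, crops included, one or two more only if the job needs it, and the job is handed in when it is done.

Besides the shell and the picture viewer there is one more tool, called after "Request:" as a command line: name --pt "numbers of a row" for each row, then --argument value for the rest. servo_tool: Moves the arm, as the interface text tells. Its arguments: {"type":"object","properties":{"rows":{"type":"array","items":{"type":"array","items":{"type":"number"}}},"fingers":{"type":"number"}},"required":["rows"]}

```bash
ls; mkdir -p pics; cat > h.py <<'E'
import numpy as np, cv2
from plant import ctrl, viewer
def pts(name,d,c):
    v,u=np.mgrid[0:480,0:640]
    K=np.array([[c['fx'],0,c['cx']],[0,c['fy'],c['cy']],[0,0,1.]])
    p=np.stack([u.ravel(),v.ravel()],1).astype(np.float64)[:,None]
    n=cv2.undistortPoints(p,K,np.array([c['k1'],0,0,0.]))[:,0].reshape(480,640,2)
    P=np.stack([n[...,0]*d,-n[...,1]*d,-d],-1)
    return P@np.array(c['rotation']).T+np.array(c['origin'])
def look(name,tag):
    c=viewer.calibration(name); im,d=viewer.snapshot(name)
    P=pts(name,d,c); P[d==0]=np.nan
    np.savez('pics/'+tag+'.npz',im=im,P=P,d=d)
    cv2.imwrite('pics/'+tag+'.png',im[...,::-1]); return im,d,P,c
E
python3 - <<'E'
from h import *
print(ctrl.get_obs())
a=[look(n,n+'0') for n in ('scene','top','wrist')]
for x in a: print(x[3]['origin'],x[3]['fx'],x[3]['k1'], np.round(x[3]['rotation'],2).tolist())
cv2.imwrite('pics/m0.png',np.hstack([cv2.resize(x[0][...,::-1],(400,300)) for x in a[:1]]+[cv2.resize(a[1][0][...,::-1],(400,300))]))
E
```

```text
pics
{'clock': 0.0, 'joint_pos': array([-4.94982422e+01,  2.05902269e+01,  6.34929188e-01, -1.97608033e-02,
       -7.01356925e+01, -1.65055478e+01]), 'qvel': array([0.0873243 , 0.03588713, 0.035736  , 0.13659171, 0.08062728,
       0.0061793 ]), 'tau': array([-6.11195610e-04, -5.82718277e+01,  2.93061090e+01,  6.99742377e+00,
        7.02840698e-03, -1.75933474e-04]), 'tool_pos': array([ 0.27427346, -0.61624128,  0.22564623]), 'orientation': array([ 1.79907481e+02, -8.04242229e-03, -1.56010513e+02]), 'force': array([ 0.74755412, -0.66725077,  0.03497534]), 'moment': array([-0.00317536, -0.02067507,  0.00312481]), 'opening': 0.08795763808507724}Traceback (most recent call last):
  File "<stdin>", line 3, in <module>
  File "h.py", line 12, in look
    P=pts(name,d,c); P[d==0]=np.nan
  File "h.py", line 9, in pts
    return P@np.array(c['rotation']).T+np.array(c['origin'])
           ~~~~~~~~~~~~~~~~~~~~~~~~~~~^~~~~~~~~~~~~~~~~~~~~~
ValueError: operands could not be broadcast together with shapes (480,640) (3,)
```

```bash
sed -i "s/np.array(c\['rotation'\]).T/Rotation.from_euler('xyz',c['rotation'],degrees=True).as_matrix().T/; 1a from scipy.spatial.transform import Rotation" h.py
python3 - <<'E'
from h import *
a=[look(n,n+'0') for n in ('scene','top','wrist')]
for x in a: print(x[3])
cv2.imwrite('pics/m0.png',np.hstack([cv2.resize(x[0][...,::-1],(400,300)) for x in a[:2]]))
P=a[1][2]; print(np.round(P[::60,::80],3).tolist())
E
```

```text
{'fx': 499.7367514684381, 'fy': 499.7367514684381, 'cx': 321.1842957250925, 'cy': 232.77266051078303, 'k1': -0.02256306586286388, 'origin': array([ 0.96056854, -0.29245296,  0.61036712]), 'rotation': array([49.97752345,  0.72217931, 49.7829236 ])}
{'fx': 528.218223889707, 'fy': 528.218223889707, 'cx': 333.9893065760351, 'cy': 239.98265084473297, 'k1': 0.008676758563510734, 'origin': array([0.44030658, 0.01350489, 0.80782023]), 'rotation': array([ 1.41131909e+01,  7.10853390e-02, -7.93398675e+01])}
{'fx': 357.07128043916055, 'fy': 357.07128043916055, 'cx': 326.5495079475733, 'cy': 238.4316620027506, 'k1': -0.020059374665712525, 'origin': array([ 0.19814774, -0.65084685,  0.38405765]), 'rotation': array([-1.80765524e+01, -8.24190654e-02,  1.14020443e+02])}
[[[0.962, 0.715, -0.001], [0.989, 0.578, -0.002], [1.549, 0.832, -0.753], [1.596, 0.56, -0.746], [1.646, 0.291, -0.746], [1.694, 0.022, -0.743], [1.753, -0.247, -0.755], [1.802, -0.516, -0.754]], [[0.848, 0.676, -0.001], [0.872, 0.54, 0.001], [0.899, 0.406, -0.001], [0.924, 0.27, 0.0], [0.949, 0.135, 0.0], [0.975, -0.001, -0.0], [1.5
[... 464 characters left out ...]
.0], [0.589, 0.322, -0.0], [0.583, 0.167, 0.137], [0.602, 0.063, 0.14], [0.621, -0.039, 0.141], [0.683, -0.175, -0.004], [0.706, -0.298, -0.001]], [[0.452, 0.537, -0.0], [0.475, 0.417, -0.001], [0.497, 0.296, 0.0], [0.506, 0.148, 0.139], [0.525, 0.048, 0.141], [0.544, -0.051, 0.139], [0.562, -0.15, 0.144], [0.61, -0.305, 0.001]], [[0.367, 0.505, 0.002], [0.389, 0.39, -0.001], [0.411, 0.273, 0.0], [0.433, 0.156, -0.001], [0.452, 0.034, 0.136], [0.47, -0.063, 0.139], [0.489, -0.16, 0.14], [0.521, -0.313, -0.001]], [[0.286, 0.478, 0.0], [0.307, 0.364, 0.0], [0.328, 0.251, -0.004], [0.35, 0.136, -0.0], [0.371, 0.022, 0.0], [0.393, -0.092, -0.001], [0.414, -0.206, -0.002], [0.436, -0.319, -0.0]]]
```

View pics/top0.png

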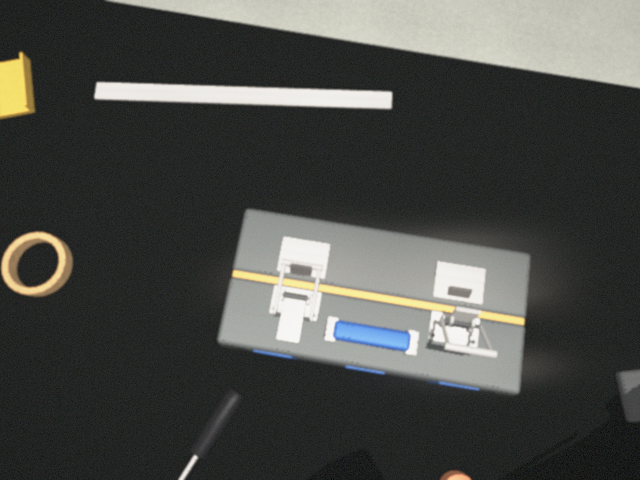

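View pics/scene0.png

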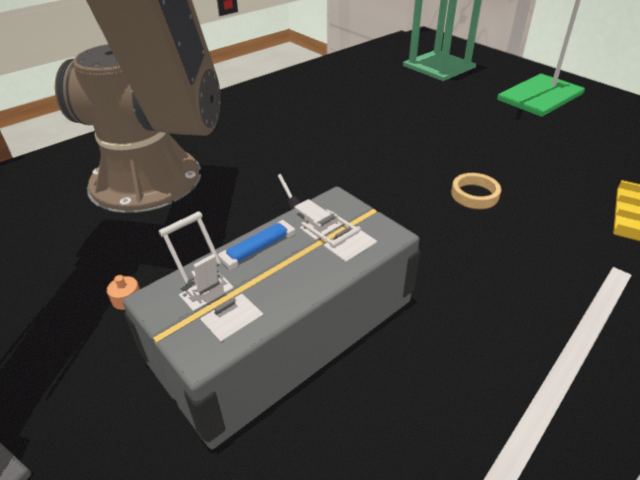

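```bash
python3 - <<'E'
from h import *
z=np.load('pics/top0.npz'); P=z['P'];im=z['im']
m=(P[...,2]>.125)&(P[...,2]<.15)&(np.abs(P[...,1]+.0)<.3)
r=cv2.minAreaRect(P[m][:,:2].astype(np.float32)*1000); print('case',r)
g=im.min(-1)>180
n,l,s,c=cv2.connectedComponentsWithStats((g&(P[...,2]>.12)).astype(np.uint8))
for i in range(1,n):
    if s[i,4]>100:
        q=P[l==i]; print(s[i],c[i],np.round(np.nanmean(q,0),4),cv2.minAreaRect(np.nan_to_num(q[:,:2]).astype(np.float32)*1000), np.round(np.nanpercentile(q[:,2],[5,50,95]),3))
# scene: high points
for t in('scene0','top0'):
    z=np.load('pics/'+t+'.npz');P=z['P']
    m=(P[...,2]>.165)&(P[...,0]>.4)&(P[...,0]<.7)&(P[...,1]<.0)&(P[...,1]>-.25)&(P[...,2]<.26)
    q=P[m];print(t,len(q))
    for lo in np.arange(.165,.26,.008):
        k=q[(q[:,2]>=lo)&(q[:,2]<lo+.008)]
        if len(k): print(round(lo,3),len(k),np.round(k.min(0),3),np.round(k.mean(0),3),np.round(k.max(0),3))
E
```

```text
case ((542.729248046875, -21.28997802734375), (181.66485595703125, 381.64398193359375), 1.1787370443344116)
[ 269  236   61  108 3565] [297.92061711 286.16381487] [0.5366 0.0786 0.1476] ((533.0250244140625, 79.3240737915039), (133.45091247558594, 64.32388305664062), 1.0658026933670044) [0.14  0.145 0.156]
[ 433  261   53   44 1632] [459.25919118 281.40686275] [ 0.5805 -0.1213  0.1433] ((579.8995361328125, -122.28279113769531), (48.11859130859375, 65.05015563964844), 1.3339476585388184) [0.141 0.143 0.145]
[456 307  25   8 121] [468.02479339 310.24793388] [ 0.5375 -0.1244  0.1979] ((541.84423828125, -130.86868286132812), (16.52182388305664, 44.68562316894531), 0.9870971441268921) [0.137 0.206 0.208]
[429 310  16  22 163] [434.98773006 317.97546012] [ 0.5291 -0.0977  0.1414] ((527.809326171875, -95.78266906738281), (15.450812339782715, 29.81806182861328), 54.506202697753906) [0.138 0.141 0.145]
[324 316  15  26 238] [330.20168067 328.37815126] [0.4914 0.0287 0.1514] ((491.5660095214844, 27.65671730041504), (30.763439178466797, 13.803908348083496), 1.8228733539581299) [0.149 0.151 0.154
[... 1300 characters left out ...]
88 [ 0.518 -0.147  0.173] [ 0.524 -0.123  0.178] [ 0.531 -0.098  0.181]
0.181 143 [ 0.516 -0.148  0.181] [ 0.526 -0.122  0.185] [ 0.534 -0.098  0.189]
0.189 88 [ 0.512 -0.147  0.189] [ 0.526 -0.121  0.193] [ 0.534 -0.098  0.197]
0.197 100 [ 0.508 -0.148  0.197] [ 0.526 -0.123  0.201] [ 0.539 -0.098  0.205]
0.205 135 [ 0.503 -0.148  0.205] [ 0.529 -0.122  0.207] [ 0.538 -0.098  0.213]
0.213 36 [ 0.499 -0.148  0.213] [ 0.503 -0.124  0.217] [ 0.506 -0.098  0.221]
0.221 39 [ 0.495 -0.148  0.221] [ 0.498 -0.122  0.225] [ 0.5   -0.098  0.229]
0.229 144 [ 0.486 -0.15   0.23 ] [ 0.49  -0.123  0.236] [ 0.497 -0.096  0.237]
0.237 263 [ 0.486 -0.151  0.237] [ 0.49  -0.124  0.238] [ 0.494 -0.097  0.241]
```

Request:
servo_tool --pt "11 33 0 0 0 6.7" --pt "11 33 0 0 0 6.7" --pt "11 33 0 0 0 6.7" --pt "11 33 0 0 0 6.7" --pt "11 33 0 0 0 6.7" --fingers 0

```text
clock: 0.62
tool_pos: [0.3295, -0.4501, 0.2263]
orientation: [180.0, 0.0, -122.2]
force: [1.4, -0.0, 0.5]
opening: 0.0602
```

Request:
servo_tool --pt "11 33 0 0 0 6.7" --pt "11 33 0 0 0 6.7" --pt "11 33 0 0 0 6.7" --pt "11 33 0 0 0 6.7" --pt "11 33 0 0 0 6.7"

```text
clock: 1.03
tool_pos: [0.3845, -0.285, 0.2267]
orientation: [-180.0, -0.0, -88.7]
force: [1.1, -0.5, -0.5]
opening: 0.0264
```

Request:
servo_tool --pt "11 32 0 0 0 0" --pt "11 32 0 0 0 0" --pt "11 32 0 0 0 0" --pt "11 32 0 0 0 0" --pt "11 32 0 0 0 0"

```text
clock: 1.45
tool_pos: [0.4396, -0.125, 0.2268]
orientation: [-180.0, 0.0, -89.0]
force: [0.8, -0.3, -0.2]
opening: 0.0009
```

Request:
servo_tool --pt "0 0 0 0 0 0" --pt "0 0 0 0 0 0"

```text
clock: 1.62
tool_pos: [0.4399, -0.1251, 0.2266]
orientation: [-180.0, 0.0, -88.8]
force: [0.4, -1.2, 0.5]
opening: 0.0003
```

```bash
python3 - <<'E'
from h import *
im,d,P,c=look('scene','s1')
cv2.imwrite('pics/s1c.png',cv2.resize(im[130:370,60:380,::-1],(800,600)))
m=(P[...,2]>.2)&(P[...,2]<.26)&(P[...,0]>.38)&(P[...,0]<.6)&(abs(P[...,1]+.12)<.06)
q=P[m]
for lo in np.arange(.2,.26,.01):
    k=q[(q[:,2]>=lo)&(q[:,2]<lo+.01)]; k=k[k[:,0]<.475]
    if len(k): print(round(lo,3),len(k),np.round(k.min(0),3),np.round(k.max(0),3))
E
```

```text
0.22 13 [ 0.453 -0.136  0.228] [ 0.456 -0.115  0.23 ]
0.23 125 [ 0.423 -0.137  0.23 ] [ 0.458 -0.114  0.24 ]
0.24 17 [ 0.424 -0.137  0.241] [ 0.457 -0.128  0.25 ]
0.25 20 [ 0.424 -0.138  0.25 ] [ 0.433 -0.136  0.26 ]
```

View pics/s1c.png

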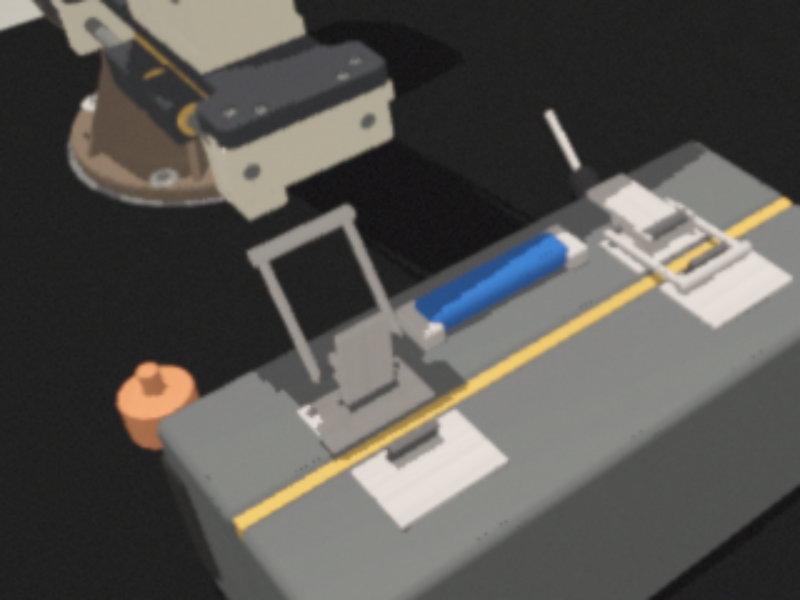

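Request:
servo_tool --pt "20 0 0 0 0 0" --pt "15 0 0 0 0 0" --pt "15 0 0 0 0 0" --pt "15 0 0 0 0 0" --pt "15 0 0 0 0 0"

```text
clock: 2.08
tool_pos: [0.5196, -0.1281, 0.2263]
orientation: [180.0, -0.0, -89.1]
force: [-1.0, -0.3, 0.3]
opening: 0.0004
```

Request:
servo_tool --pt "15 0 0 0 0 0" --pt "15 0 0 0 0 0" --pt "0 0 0 0 0 0" --pt "0 0 0 0 0 0" --pt "0 0 0 0 0 0"

```text
clock: 2.5
tool_pos: [0.5486, -0.1277, 0.2262]
orientation: [179.9, 0.0, -89.1]
force: [-0.5, -0.9, -0.1]
opening: 0.0003
```

```bash
python3 - <<'E'
from h import *
im,d,P,c=look('scene','s2')
cv2.imwrite('pics/s2c.png',cv2.resize(im[130:370,60:380,::-1],(800,600)))
E
```

```text
(no output)
```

View pics/s2c.png

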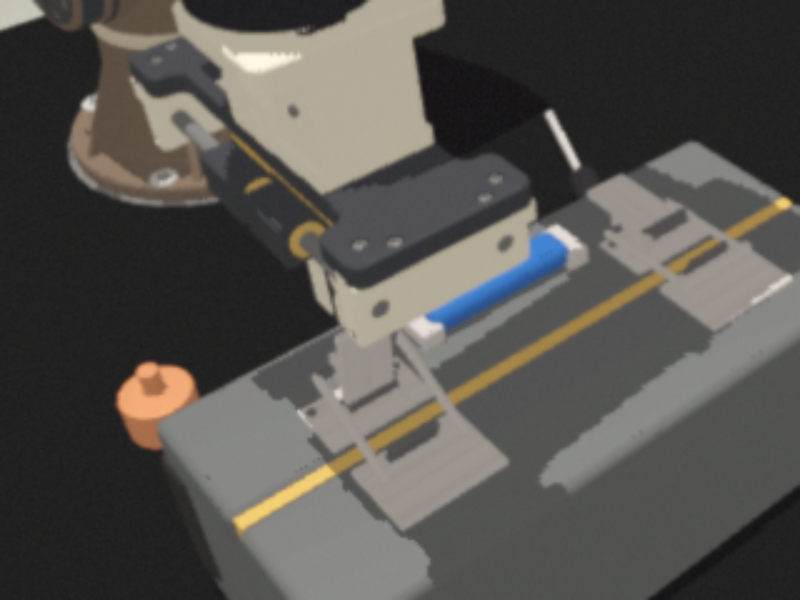

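Request:
servo_tool --pt "13 2 0 0 0 0" --pt "13 1 0 0 0 0" --pt "0 0 -10 0 0 0" --pt "0 0 -10 0 0 0" --pt "0 0 -10 0 0 0"

```text
clock: 2.97
tool_pos: [0.5743, -0.1237, 0.1953]
orientation: [180.0, 0.0, -89.0]
force: [-0.1, 0.5, -0.6]
opening: 0.0002
```

Request:
servo_tool --pt "-9 0 0 0 0 0" --pt "-9 0 1 0 0 0" --pt "-8 0 1 0 0 0" --pt "-7 0 0 0 0 0" --pt "-6 0 0 0 0 0"

```text
clock: 3.38
tool_pos: [0.5358, -0.1237, 0.1996]
orientation: [-179.9, 0.0, -89.0]
force: [1.1, -0.4, -1.1]
opening: 0.0005
```

Request:
servo_tool --pt "-6 0 -2 0 0 0" --pt "-7 0 -3 0 0 0" --pt "0 0 0 0 0 0"

```text
clock: 3.63
tool_pos: [0.5224, -0.1237, 0.1937]
orientation: [-180.0, 0.0, -89.0]
force: [1.0, -0.8, 0.6]
opening: 0.0002
```

```bash
python3 - <<'E'
from h import *
im,d,P,c=look('scene','s3')
a=cv2.resize(im[130:370,60:380,::-1],(400,300))
im2,d,P,c=look('top','t3')
b=cv2.resize(im2[240:375,390:570,::-1],(400,300),interpolation=cv2.INTER_CUBIC)
cv2.imwrite('pics/s3c.png',np.hstack([a,b]))
E
```

```text
(no output)
```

View pics/s3c.png

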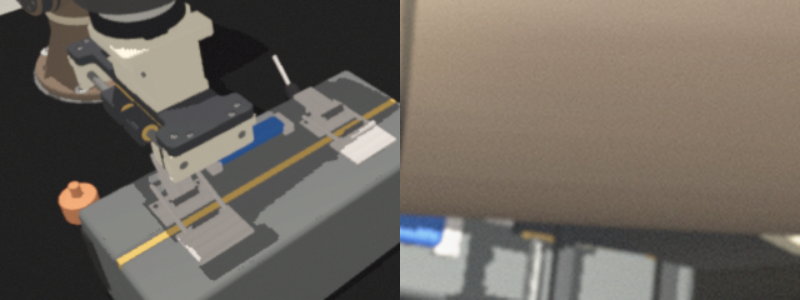

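```bash
cat > bar.py <<'E'
import sys
from h import *
def prof(tag):
    P=np.load('pics/'+tag+'.npz')['P']
    a=np.radians(1.15); o=np.array([.527,-.1235,.14])
    q=(P-o)@np.array([[np.cos(a),-np.sin(a),0],[np.sin(a),np.cos(a),0],[0,0,1]])*1000
    for n,lo,hi in(('mid',-11,11),('bar between',15,20),('wire',20,26),('wire-',-26,-20)):
        print(tag,n)
        m=(q[...,1]>lo)&(q[...,1]<hi)
        print([(x,int(m2.sum()),round(float(np.percentile(q[m2][:,2],90)),1)) for x in range(20,80,4) for m2 in [m&(q[...,0]>=x)&(q[...,0]<x+4)&(q[...,2]<60)] if m2.sum()])
if __name__=='__main__':
    for t in sys.argv[1:]: prof(t)
E
python3 bar.py s2 s3
```

```text
s2 mid
[(20, 34, -1.0), (24, 8, -0.2), (28, 2, 3.5), (36, 7, 9.0), (40, 124, 17.6), (44, 71, 16.5), (48, 1, 9.0), (52, 17, 12.0), (56, 111, 12.3), (60, 65, 8.3), (64, 41, 4.6), (68, 49, 4.8), (72, 75, 4.6), (76, 59, 2.0)]
s2 bar between
[(20, 8, -1.5), (24, 2, -0.7), (32, 1, 3.4), (36, 8, 4.8), (40, 7, 4.2), (44, 9, 4.4), (52, 6, 12.3), (56, 25, 11.2), (60, 13, 9.7), (64, 9, 4.4), (68, 8, 4.8), (72, 13, 4.6), (76, 16, 3.9)]
s2 wire
[(20, 21, 28.3), (24, 16, 26.9), (28, 18, 25.4), (32, 29, 22.5), (36, 19, 20.5), (40, 26, 18.8), (44, 24, 15.7), (48, 13, 13.9), (52, 11, 12.7), (56, 25, 12.5), (60, 16, 8.8), (64, 15, 4.6), (68, 11, 4.0), (72, 17, 4.4), (76, 18, 3.3)]
s2 wire-
[(20, 27, 28.5), (24, 17, 26.6), (28, 16, 24.5), (32, 28, 22.0), (36, 25, 20.1), (40, 25, 18.6), (44, 20, 16.0), (48, 19, 14.2), (52, 13, 12.5), (56, 30, 11.9), (60, 20, 9.4), (64, 13, 4.3), (68, 15, 4.0), (72, 17, 4.9), (76, 22, 3.1)]
s3 mid
[(20, 28, -1.0), (24, 2, -0.6), (36, 9, 17.5), (40, 91, 17.6), (44, 96, 12.4), (48, 72, 10.4), (52, 45, 5.1), (56, 44, 4.6), (60, 51, 4.9), (64, 47, 4.8), (68, 52, 4.6), (72, 66, 4.7), (76, 68, 3.7)]
s3 bar between
[(20, 7, -0.7), (32, 3, 4.4), (40, 3, 11.7), (44, 22, 12.0), (48, 16, 9.4), (52, 9, 4.6), (56, 13, 4.5), (60, 9, 4.2), (64, 9, 4.2), (68, 12, 5.3), (72, 17, 4.0), (76, 11, 2.1)]
s3 wire
[(20, 17, 19.0), (24, 15, 18.4), (28, 16, 16.6), (32, 17, 14.9), (36, 13, 14.5), (40, 11, 13.4), (44, 24, 12.8), (48, 18, 11.6), (52, 12, 4.9), (56, 13, 4.8), (60, 14, 5.1), (64, 11, 4.5), (68, 11, 5.3), (72, 21, 4.6), (76, 17, 2.7)]
s3 wire-
[(20, 22, 19.3), (24, 16, 17.8), (28, 20, 17.0), (32, 20, 15.0), (36, 17, 13.5), (40, 13, 12.1), (44, 27, 12.3), (48, 23, 9.8), (52, 10, 4.3), (56, 14, 4.9), (60, 16, 4.4), (64, 15, 4.1), (68, 12, 4.0), (72, 19, 4.3), (76, 17, 2.8)]
```

Bar sits at x≈46, z≈8 behind the tooth, so it is hooked. Pressing the lever on down.

Request:
servo_tool --pt "-6 0 -4 0 0 0" --pt "-5 0 -5 0 0 0" --pt "-5 0 -6 0 0 0" --pt "-3 0 -6 0 0 0"

```text
clock: 4.07
tool_pos: [0.504, -0.1238, 0.1724]
orientation: [-180.0, -0.0, -89.0]
force: [-0.5, 0.1, 2.8]
opening: 0.0007
```

Request:
servo_tool --pt "-3 0 -5 0 0 0" --pt "-1 0 -4 0 0 0" --pt "0 0 -4 0 0 0" --pt "0 0 -4 0 0 0"

```text
clock: 4.4
tool_pos: [0.5002, -0.1237, 0.1552]
orientation: [179.9, -0.0, -89.0]
force: [-14.7, 5.2, 45.5]
opening: 0.0002
```

Request:
servo_tool --pt "0 0 -1 0 0 0" --pt "0 0 -1 0 0 0" --pt "0 0 0 0 0 0"

```text
clock: 4.65
tool_pos: [0.5002, -0.1237, 0.1556]
orientation: [180.0, -0.0, -89.0]
force: [-10.8, 4.3, 22.7]
opening: 0.0002
```

Request:
servo_tool --pt "0 0 10 0 0 0" --pt "0 0 25 0 0 0" --pt "0 0 40 0 0 0" --pt "-20 -30 30 0 0 0" --pt "-20 -40 20 0 0 0"

```text
clock: 5.07
tool_pos: [0.4671, -0.1839, 0.2754]
orientation: [-179.8, -0.0, -88.8]
force: [0.2, -1.5, 0.2]
opening: 0.0003
```

Request:
servo_tool --pt "-10 -41 10 0 0 0" --pt "-10 -41 0 0 0 0" --pt "-10 -41 0 0 0 0" --pt "-10 -41 0 0 0 0" --pt "0 0 0 0 0 0"

```text
clock: 5.48
tool_pos: [0.4245, -0.3505, 0.2811]
orientation: [179.9, -0.0, -89.3]
force: [-0.3, 1.5, 0.2]
opening: 0.0004
```

```bash
python3 - <<'E'
from h import *
from bar import prof
im,d,P,c=look('scene','s4')
cv2.imwrite('pics/s4c.png',cv2.resize(im[130:370,60:380,::-1],(800,600)))
prof('s4')
m=(abs(P[...,0]-.487)<.008)&(abs(P[...,1]+.125)<.008)
print('lever near tip z',np.percentile(P[m][:,2],[5,50,95]))
m=(abs(P[...,0]-.505)<.006)&(abs(P[...,1]+.124)<.008)
print('lever mid z',np.percentile(P[m][:,2],[5,50,95]))
print(ctrl.get_obs()['force'])
E
```

```text
s4 mid
[(20, 10, -0.8), (24, 1, -1.0), (36, 48, 18.0), (40, 94, 16.7), (44, 103, 11.8), (48, 50, 4.8), (52, 41, 5.0), (56, 46, 4.8), (60, 49, 4.7), (64, 43, 4.8), (68, 48, 5.0), (72, 68, 4.5), (76, 67, 3.1)]
s4 bar between
[(20, 1, -1.6), (32, 2, 4.4), (36, 1, 11.3), (40, 9, 13.0), (44, 26, 12.0), (48, 12, 4.2), (52, 8, 4.6), (56, 10, 4.6), (60, 11, 4.3), (64, 8, 4.5), (68, 9, 5.4), (72, 19, 4.1), (76, 9, 1.3)]
s4 wire
[(20, 15, 10.5), (24, 15, 10.7), (28, 12, 10.2), (32, 7, 10.4), (36, 7, 11.1), (40, 12, 12.9), (44, 28, 11.5), (48, 12, 4.9), (52, 12, 4.9), (56, 12, 4.5), (60, 11, 4.8), (64, 13, 4.5), (68, 10, 4.3), (72, 17, 4.6), (76, 16, 2.7)]
s4 wire-
[(20, 19, 10.4), (24, 12, 10.0), (28, 13, 10.3), (32, 15, 10.6), (36, 7, 11.4), (40, 15, 12.5), (44, 36, 11.1), (48, 9, 4.9), (52, 13, 4.5), (56, 14, 5.6), (60, 13, 4.6), (64, 13, 4.8), (68, 16, 4.6), (72, 17, 4.3), (76, 22, 3.5)]
lever near tip z [0.15425798 0.15521279 0.15654416]
lever mid z [0.15384411 0.15515808 0.15651799]
[ 0.43181629 -0.07127804 -0.2648692 ]
```

View pics/s4c.png

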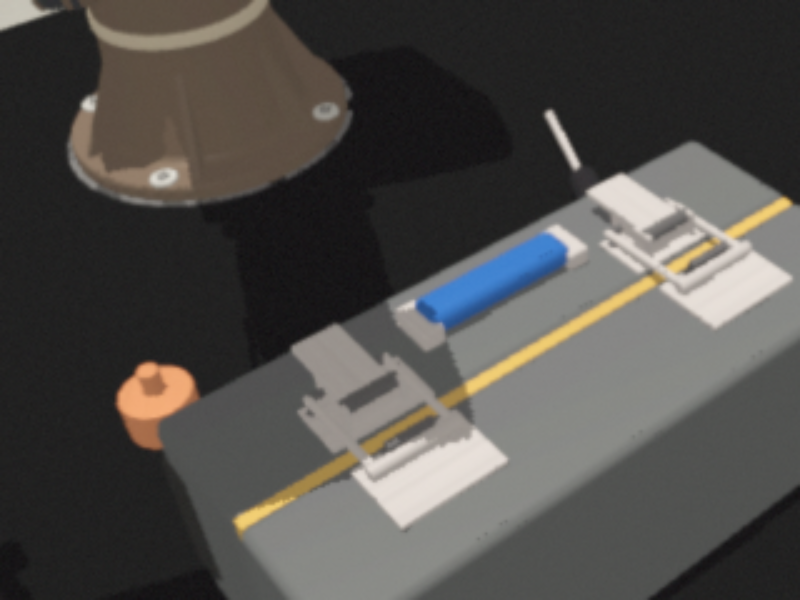

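The picture shows the lever flat (around 345,360) and the bar hooked behind the tooth (around 400,460), matching the shut latch on the right.

```bash
python3 -c "
from plant import ctrl
print(ctrl.close_job())"
```

```text
the job is handed in; nothing more can be done
None
```

The latch is shut and holding itself, and I handed the job in at about 5.5 s on the robot's clock. With the gripper closed I pushed the loop over until it fell beyond the tooth. I then pulled the lever back until the bar hooked, and pressed the lever flat past centre.

**Last checks, with the arm clear:**
- **Lever:** its top is at z 0.155 m both mid-length and near the tip, so it lies flat. It stayed there after I lifted off.
- **Bar:** by depth its centre is at about x 43, z 8 mm in the latch frame. That is about 3 mm short of the seat and level with it, within limits.
- **Forces:** the highest wrist force I read was about 48 N, at the fingertips during the press, under the 120 N limit. With the arm away it reads about zero.
- **Picture:** the latch looks the same as the one that was already shut.

No check failed or disagreed. The hand-in reported no verdict.

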